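# Turn the staining series round

## Task

The four amber reagent bottles stand in the order of one staining series, and the next one runs backwards: move all four from the full rack into the empty rack in reverse order, one to a pocket, so that the bottle now nearest the robot ends in the far pocket of the other rack, the second goes to the third, the third to the second, and the farthest ends in the pocket nearest the robot. Keep the bottles upright and set each gently down on the floor of its pocket rather than letting it drop; leave all four standing there, released.

Things in the scene. Friction and masses are not known exactly. Their poses are not given: they have to be found in the camera images.
- full_rack: Fixed brown wooden rack, 280 (x) x 78 mm (y), with a row of four 58 mm square pockets, holding the bottles at the start; left or right. Origin under its middle, on the table, z up, +x to its end away from the robot (within 20 degrees). Pocket centres: x = -96, -32, 32, 96 mm, y = 0. Pocket floors (white tiles 54 mm square) are 13 mm, rails and dividers 25 mm, end boards 50 mm above the table.
- empty_rack: Fixed brown wooden rack of the same form, sizes and axes as full_rack (+x to the end away from the robot), empty at the start, on the other side: four 58 mm square pockets at x = -96, -32, 32, 96 mm, y = 0, their white tiled floors 13 mm, rails and dividers 25 mm, end boards (13 mm thick) 50 mm above the table.
- tall_bottle: Tall slim round amber glass bottle, 36 mm in diameter with straight sides up to 74 mm, then a shoulder and a narrow neck with a black screw cap of 23 mm; 104 mm high in all, about 130 g. Origin at the centre of its underside, z up. Loose. Standing at the start in one of the pockets of full_rack, which one is shuffled; its underside is then 13 mm above the table.
- wide_jar: Short wide round amber glass jar, 42 mm in diameter with straight sides up to 58 mm, and a black lid 43 mm wide on top; 72 mm high in all, about 120 g. Origin at the centre of its underside, z up. Loose. Standing at the start in one of the pockets of full_rack, which one is shuffled; its underside is then 13 mm above the table.
- square_bottle: Square amber glass bottle, 38 x 38 mm with straight sides up to 64 mm, and a black screw cap of 25 mm; 88 mm high in all, about 140 g. Its x and y axes are square to its faces, and at the start within 6 degrees of those of the rack. Origin at the centre of its underside, z up. Loose. Standing at the start in one of the pockets of full_rack, which one is shuffled; its underside is then 13 mm above the table.
- dropper_bottle: Small round amber glass dropper bottle, 34 mm in diameter with straight sides up to 58 mm, then a shoulder, a black collar of 22 mm and a slim rubber bulb 13 mm wide; 103 mm high in all, about 90 g. Origin at the centre of its underside, z up. Loose. Standing at the start in one of the pockets of full_rack, which one is shuffled; its underside is then 13 mm above the table.
- tile_tall: The white glazed square floor tile (54 x 54 x 3 mm, fixed; origin at the centre of its underside, 10 mm above the table) of the pocket of full_rack in which the tall bottle stands at the start; it stays behind and so marks where that one came from. All four tiles look alike.
- tile_wide: The white glazed square floor tile (54 x 54 x 3 mm, fixed; origin at the centre of its underside, 10 mm above the table) of the pocket of full_rack in which the wide jar stands at the start; it stays behind and so marks where that one came from. All four tiles look alike.
- tile_square: The white glazed square floor tile (54 x 54 x 3 mm, fixed; origin at the centre of its underside, 10 mm above the table) of the pocket of full_rack in which the square bottle stands at the start; it stays behind and so marks where that one came from. All four tiles look alike.
- tile_dropper: The white glazed square floor tile (54 x 54 x 3 mm, fixed; origin at the centre of its underside, 10 mm above the table) of the pocket of full_rack in which the dropper bottle stands at the start; it stays behind and so marks where that one came from. All four tiles look alike.
Things that resemble listed ones, but are neither listed nor needed, are in the scene too. Leave any pink or red look-alike of the tall_bottle alone.

How it is judged:
By the outcome, as a careful person would: the job done as asked, in the order asked, and still so for the second after the job is handed in, with the robot touching nothing.
It also fails if it takes over 122 s, if anything falls off the work surface, if the arm or the gripper's body presses on something with over 40 N, if the wrist force passes 120 N, or if a joint passes its speed limit or range.

## Robot

A 6-joint arm with a two-finger parallel gripper is mounted at the origin on the work surface. World frame = base frame: x ahead of the robot, y to its left, z up, the work surface at z = 0. Lengths are in m, angles in degrees, forces in N, time in s.
With the tool pointing down it reaches from about 0.4 to 0.825 m from the base axis. Payload 7 kg.
Tool frame: the origin (TCP) lies on the centre line of the jaws, within the pads' length; the fingertips stand 19 mm ahead of it and the grasp point (between the pads) is the TCP; z points along the fingers, y is the line along which they close (so a half turn about z gives the same grasp; the last joint's range is limited). The gripper opens to 88 mm and grips with 3 to 60 N. Pads are 19 mm wide; open, the fingers measure 130 mm over their backs; the gripper's body (78 mm by 193 mm) begins 47 mm behind the grasp point.
Start: joints at [16.507, 20.546, 0.682, 0, -70.136, -16.507], TCP at [0.675, -0, 0.216] pointing down, gripper open.
Joint ranges: [-176.03, 176.03], [-82.01, 121.73], [-58.28, 71.71], [-173.87, 95.51], [-174.79, -0.11], [-173.66, 173.66]. Speed limits (degrees/s): [136.94, 136.94, 172.46, 180, 180, 180].

## Interface

Orientations are given as [roll, pitch, yaw] about the fixed x, y, z axes, in that order (R = Rz(yaw) Ry(pitch) Rx(roll)).
In Python, from plant import get_state, capture, close_job gives the robot as it stands.
- The arm moves only by the tool apply_moves, never from a script. Its argument "targets" is a list of rows, each a list of 7 numbers: the opening, from 0 (shut) to 1 (fully open), then the shift along the tool's x, y, z normalised to -1 to 1, where 1 is 1000 mm, then the turn, a rotation vector about the tool's x, y, z normalised to -1 to 1, where 1 is 90 degrees. In form: [[claw, tx, ty, tz, ax, ay, az], ...]. A call has 1 to 20 rows; each row shifts and turns the commanded pose from where the row before left it, along the tool's axes as they then stand; what a row does not reach is not made up. A row lasts 1/12 s, in which the tool goes at most 41.7 mm and 7.16 degrees, less where a joint would pass 70% of its speed; a pose out of reach is approached as far as the arm can. A call with a number of a shift or a turn outside -1 to 1 is refused whole. A call with a gripper value outside its range is refused whole. The fingers move at their own pace and stop on an object; "newtons" is the grip in N (left out, the last holds). Time passes only in rows, so rows that do not move let the fingers close. It gives the time, the measured TCP pose, the force, the opening and the grip force at its end, in the units of the state.
- get_state(): the state, without advancing time (a new reading comes with each control period).
- capture(name): name is "scene" or "side" or "wrist"; returns a dict with "frame" (384x512x3 uint8, red, green, blue), "range_z" (384x512 float32, m along the optical axis (not along the pixel's ray), 0 where there is no reading), "camera_matrix" (3x3 intrinsics, pixels), "T" (4x4, takes a point from camera to world coordinates). Camera axes: x right, y down, z forward; pixel columns grow to the right and rows downward; lengths in m; the calibration is good to about 2 mm. A picture is of the moment at which its call begins.
- close_job(): hands the job in; it is judged then, once.
The state is a dict: "time_s": time; "joints": joint angles; "qd": joint speeds; "joint_torque": joint torques, N m; "tcp_pos": TCP position; "eef_rot": TCP orientation; "contact_force": force on the tool from outside, world axes, zero at the start; "moment": the same for the moment, N m; "gripper_width": finger opening in m; "gripper_force": force on a finger pad.
Only numpy, scipy, OpenCV 4.12 (cv2) and the standard library are available. Lean on these libraries where they do the work, as an engineer would, in place of code of your own. Each camera call takes 0.05 s, during which the arm holds its last target. There are 200 camera calls.

## Working session

There is one attempt and no reset: what is moved stays moved. The work goes in short steps, Python scripts to look and compute and a tool call to move; the robot and the scene stay as the last step left them, time stands still between calls to the robot, and variables do not carry over. Pictures are saved under pics/ and viewed, at most 14 in all, crops included, and the job is handed in when it is done.

Besides the shell and the picture viewer there is one more tool, called after "Request:" as name(argument=value, ...), one argument or row to a line, values as JSON. apply_moves: Moves the arm, as the interface text tells. Scaled input: -1 to 1 covers 1000 mm each way for a shift and 90 degrees each way for a turn. Its arguments: {"type":"object","properties":{"targets":{"type":"array","items":{"type":"array","items":{"type":"number"}}},"newtons":{"type":"number"}},"required":["targets"]}

```bash
mkdir -p pics; python3 - <<'E'
from plant import *
import cv2,numpy as np
s=get_state(); print(s)
for n in("scene","side"):
    c=capture(n); np.savez(f"{n}0.npz",**c); cv2.imwrite(f"pics/{n}0.png",cv2.resize(c["frame"][:,:,::-1],(800,600),interpolation=cv2.INTER_CUBIC)); print(n,c["T"].round(3).tolist(),c["camera_matrix"].round(1).tolist())
E
```

```text
{'time_s': 0.0, 'joints': array([ 1.65057869e+01,  2.05890406e+01,  6.33849307e-01, -1.98558111e-02,
       -7.01357669e+01, -1.65068649e+01]), 'qd': array([-0.02348395, -0.05162769, -0.10697515, -0.05652362, -0.01557055,
       -0.04767235]), 'joint_torque': array([-8.00930356e-04, -5.82726967e+01,  2.93058443e+01,  6.99745238e+00,
        6.93249181e-03, -2.06530804e-04]), 'tcp_pos': array([ 6.74492924e-01, -4.33495002e-05,  2.14751135e-01]), 'eef_rot': array([ 1.79907487e+02, -7.94979600e-03, -9.00078332e+01]), 'contact_force': array([ 0.25165976, -0.28788263,  0.23285468]), 'moment': array([-0.02721018,  0.02115862,  0.03150675]), 'gripper_force': 0.0, 'gripper_width': 0.08771013427583721}
scene [[-0.789, 0.41, -0.457, 0.853], [0.614, 0.542, -0.574, 0.401], [0.012, -0.734, -0.679, 0.539], [0.0, 0.0, 0.0, 1.0]] [[366.1, 0.0, 257.2], [0.0, 366.1, 193.2], [0.0, 0.0, 1.0]]
side [[0.942, -0.218, 0.256, 0.266], [-0.337, -0.602, 0.724, -0.656], [-0.004, -0.768, -0.64, 0.614], [0.0, 0.0, 0.0, 1.0]] [[473.5, 0.0, 253.5], [0.0, 473.5, 187.8], [0.0, 0.0, 1.0]]
```

View pics/scene0.png

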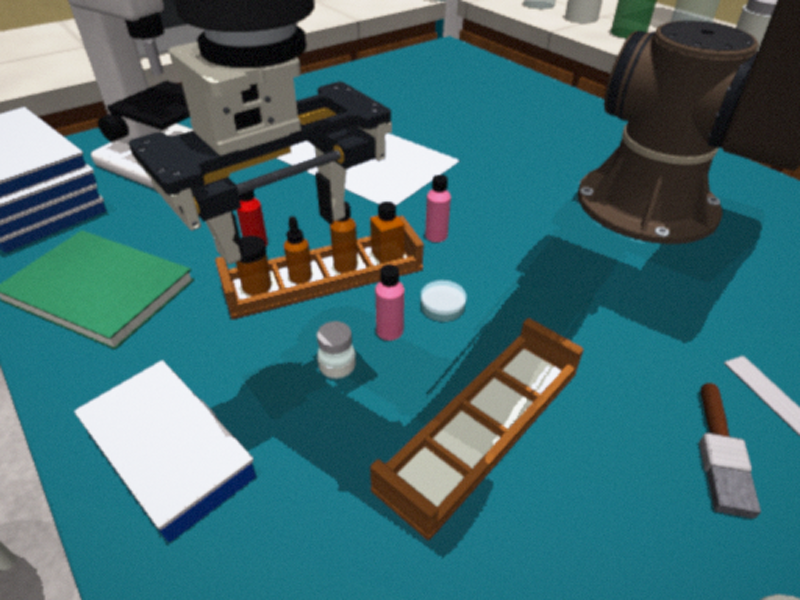

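View pics/side0.png

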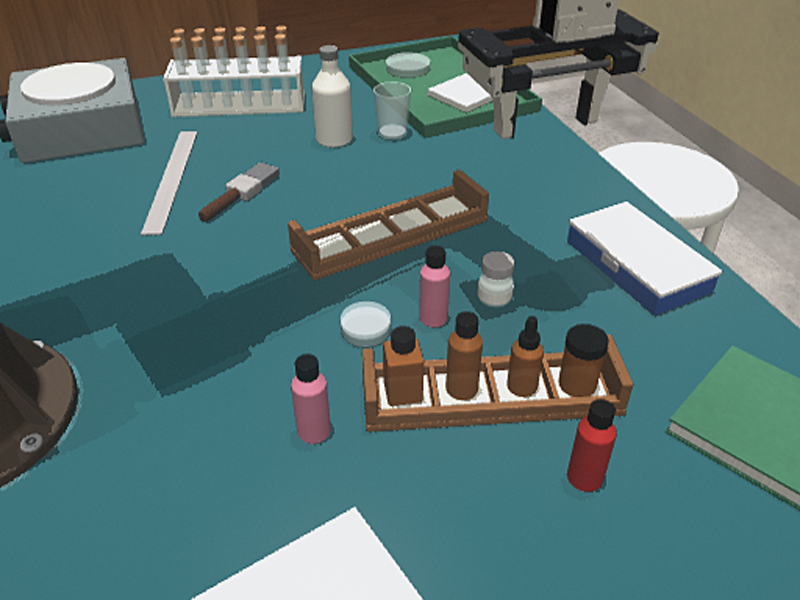

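The side view has the full rack at (495,390), with the order from the robot: square (403,365), tall (464,357), dropper (526,358), wide (583,360). The empty rack is at (390,225). The possible look-alikes are two pink bottles (310,400) and (434,288), a red bottle (592,447) and a clear jar (495,280). The four amber ones in the brown rack are the ones I want.

```bash
cat >h.py <<'E'
import cv2,numpy as np
def cloud(c):
    K,T,d=c["camera_matrix"],c["T"],c["range_z"]
    v,u=np.indices(d.shape); P=np.stack([(u-K[0,2])/K[0,0]*d,(v-K[1,2])/K[1,1]*d,d],-1)
    W=P@T[:3,:3].T+T[:3,3]; W[d<=0]=np.nan; return W
E
python3 - <<'E'
from h import *
S=2; X0,Y0=.25,-.45 # mm grid: rows = x, cols = y
big=[]
for n in("side","scene"):
    c=dict(np.load(n+"0.npz")); W=cloud(c); f=c["frame"]
    W=W.reshape(-1,3); f=f.reshape(-1,3); ok=(W[:,2]>-.01)&(W[:,2]<.14)&(abs(W[:,1])<.4)&(W[:,0]>.25)&(W[:,0]<.95)
    W,f=W[ok],f[ok]; im=np.zeros((350,400,3),np.uint8)
    o=np.argsort(W[:,2]); r=((.95-W[o,0])*500).astype(int).clip(0,349); q=((.4-W[o,1])*500).astype(int).clip(0,399)
    im[r,q]=f[o][:,::-1]; big.append(im)
    hsv=cv2.cvtColor(f[None],cv2.COLOR_RGB2HSV)[0].astype(int)
    br=(hsv[:,0]<22)&(hsv[:,1]>90)&(W[:,2]>.006)
    for nm,sel in(("L",W[:,1]>-.0),("R",W[:,1]<0)):
        Q=W[br&sel&(W[:,2]<.053)]; 
        med=np.median(Q[:,:2],0); Q=Q[np.hypot(*(Q[:,:2]-med).T)<.17]
        h,xe,ye=np.histogram2d(Q[:,0],Q[:,1],bins=[np.arange(.25,.95,.003),np.arange(-.4,.4,.003)])
        ix=np.argwhere(h>=2); 
        r_=cv2.minAreaRect(np.float32(Q[:,:2]*1000)); r2=cv2.minAreaRect(np.float32(ix*3+[251.5,-398.5]))
        print(n,nm,len(Q),r_,r2)
    tab=W[(W[:,2]<.008)];print("table z",np.median(tab[:,2]))
    np.savez(n+"_pc.npz",W=W,f=f,br=br)
m=np.hstack(big); cv2.imwrite("pics/top.png",cv2.resize(m,(800,350)))
E
```

```text
side L 2587 ((547.2078857421875, 162.01324462890625), (280.85675048828125, 82.36029052734375), 9.719902992248535) ((547.648681640625, 161.6081085205078), (282.1086730957031, 81.37750244140625), 9.462322235107422)
side R 5141 ((536.8167724609375, -210.75881958007812), (171.2124786376953, 279.088623046875), 74.69855499267578) ((536.6981201171875, -209.5565948486328), (172.25015258789062, 279.803466796875), 74.05460357666016)
table z 0.0009147298021591199
scene L 4352 ((547.4627685546875, 165.11280822753906), (280.73321533203125, 78.7348403930664), 10.030303001403809) ((548.8114624023438, 165.51101684570312), (279.69854736328125, 79.95164489746094), 10.154266357421875)
scene R 2871 ((540.801513671875, -195.10568237304688), (148.2965545654297, 278.264892578125), 74.55841064453125) ((541.0285034179688, -195.6639862060547), (147.80029296875, 276.95965576171875), 74.84593200683594)
table z -0.0005908007279720184
```

View pics/top.png

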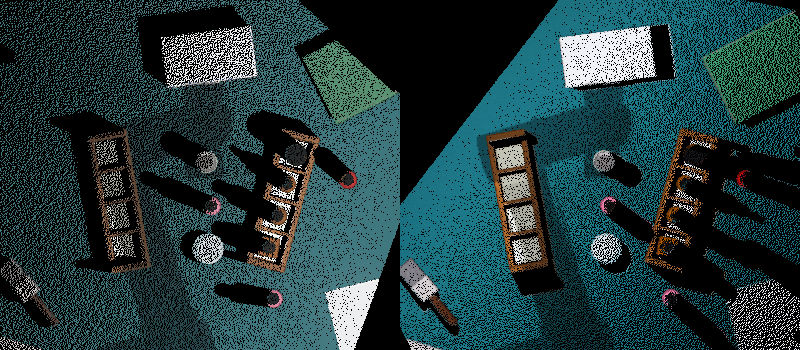

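```bash
python3 - <<'E'
from h import *
def yaw(r):
    p=cv2.boxPoints(r); e=max([p[1]-p[0],p[2]-p[1]],key=np.linalg.norm); e*=np.sign(e[0]); return np.degrees(np.arctan2(e[1],e[0]))
for n in("side","scene"):
    d=np.load(n+"_pc.npz"); W,f,br=d["W"]*1000,d["f"],d["br"]
    c=np.array([542,-197]);a=np.radians(-15.2);R=np.array([[np.cos(a),np.sin(a)],[-np.sin(a),np.cos(a)]])
    L=(W[:,:2]-c)@R.T; z=W[:,2]
    s=br&(abs(L[:,0])<155)&(abs(L[:,1])<47)&(z>6)&(z<54)
    r=cv2.minAreaRect(np.float32(W[s][:,:2])); print(n,"full",r,yaw(r))
    for lo,hi in((20,54),):
        q=s&(z>lo); print("  local ranges x",np.percentile(L[q,0],[.5,99.5]).round(1),"y",np.percentile(L[q,1],[.5,99.5]).round(1))
    dk=(f.max(1)<70)&(z>72)
    for k,x in zip(("sq","tall","drop","wide"),(-96,-32,32,96)):
        q=dk&(abs(L[:,0]-x)<29)&(abs(L[:,1])<35)
        if q.sum()<5: print(k,q.sum());continue
        top=np.percentile(z[q],98); t=q&(z>top-4)
        (cx,cy),rr=cv2.minEnclosingCircle(np.float32(W[t][:,:2]))
        print("  ",k,q.sum(),t.sum(),"top",top.round(1),"ctr",round(cx,1),round(cy,1),"r",round(rr,1),"local",((np.array([cx,cy])-c)@R.T).round(1))
    h=cv2.cvtColor(f[None],cv2.COLOR_RGB2HSV)[0].astype(int)
    red=((h[:,0]<5)|(h[:,0]>160))&(h[:,1]>110)&(f[:,0]>120)&(z>30)
    lab=cv2.partition if 0 else None
    P=W[red]
    for cc in((590,-295),(535,-30),(350,-150)):
        q=np.hypot(*(P[:,:2]-cc).T)<60
        if q.sum()>8:
            m=np.median(P[q],0); print("  look",m.round(), "local",((m[:2]-c)@R.T).round())
E
```

```text
side full ((545.6968383789062, -178.1357421875), (55.60551452636719, 279.08050537109375), 74.83541107177734) -15.164592
  local ranges x [-140.1  136.7] y [-7.7 45.9]
   sq 180 84 top 102.9 ctr 454.8 -140.1 r 11.9 local [-99.1  32.1]
   tall 170 69 top 118.9 ctr 517.4 -156.6 r 10.7 local [-34.3  32.5]
   drop 199 23 top 115.0 ctr 581.1 -175.4 r 4.8 local [32.1 31.1]
   wide 376 250 top 87.2 ctr 639.3 -194.1 r 20.4 local [93.2 28.3]
  look [ 583. -303.   78.] local [ 68. -92.]
scene full ((545.6377563476562, -176.92945861816406), (53.33249282836914, 278.7652282714844), 74.79762268066406) -15.202373
  local ranges x [-139.5  137.2] y [-5.9 46.9]
   sq 21 17 top 101.1 ctr 456.0 -140.3 r 10.1 local [-97.9  32.1]
tall 2
   drop 17 3 top 113.5 ctr 583.5 -172.3 r 2.1 local [33.6 34.7]
   wide 82 81 top 86.2 ctr 631.5 -196.9 r 17.5 local [86.3 23.6]
  look [ 594. -283.   77.] local [ 73. -69.]
  look [547.  -8.  63.] local [-44. 183.]
  look [ 362. -133.   61.] local [-190.   15.]
```

Request:
apply_moves(
  targets=[
    [1,0,0,0,0,0,-0.0693],
    [1,0,0,0,0,0,-0.0693],
    [1,0,0,0,0,0,-0.0693],
    [1,0,0,0,0,0,-0.0693],
    [1,0,0,0,0,0,-0.0693],
    [1,0,0,0,0,0,-0.0693],
    [1,0,0,0,0,0,-0.0693],
    [1,0,0,0,0,0,-0.0693],
    [1,0,0,0,0,0,-0.0693],
    [1,0,0,0,0,0,-0.0693],
    [1,0,0,0,0,0,-0.0693],
    [1,0,0,0,0,0,-0.0693],
    [1,-0.0218,0.024,0,0,0,0],
    [1,-0.0218,0.024,0,0,0,0],
    [1,-0.0218,0.024,0,0,0,0],
    [1,-0.0218,0.024,0,0,0,0],
    [1,-0.0218,0.024,0,0,0,0],
    [1,-0.0218,0.024,0,0,0,0],
    [1,-0.0218,0.024,0,0,0,0],
    [1,-0.0218,0.024,0,0,0,0],
  ],
  newtons=15,
)

```text
time_s: 1.77
tcp_pos: [0.4547, -0.1404, 0.2153]
eef_rot: [180.0, 0.0, -15.1]
contact_force: [0.3, -0.6, 0.5]
gripper_width: 0.0876
gripper_force: 0.0
```

```bash
cat >>h.py <<'E'
F=np.array([549,-165.7]),-15.2; E=np.array([547.5,164.]),9.9
def pocket(r,x,y=0):
    c,a=r; a=np.radians(a); return c+x*np.array([np.cos(a),np.sin(a)])+y*np.array([-np.sin(a),np.cos(a)])
def plan(goal,yaw):
    """tool-frame shift (in units, after the turn) and turn to reach world xyz (mm) at yaw, tool down"""
    from plant import get_state
    s=get_state(); p=np.array(s["tcp_pos"])*1000; dy=yaw-s["eef_rot"][2]; a=np.radians(yaw)
    d=np.array(goal)-p; print("tcp",p.round(1),"turn az",round(-dy/90,4),"shift",(np.array([d[0]*np.cos(a)+d[1]*np.sin(a),d[0]*np.sin(a)-d[1]*np.cos(a),-d[2]])/1000).round(4))
E
python3 - <<'E'
from h import *
from plant import *
c=capture("wrist"); im=c["frame"][:,:,::-1].copy(); np.savez("w0.npz",**c)
K,T=c["camera_matrix"],c["T"]
def pr(p):
    q=T[:3,:3].T@(np.array(p)/1000-T[:3,3]); q=K@q; return tuple((q[:2]/q[2]).round().astype(int).tolist())
im=cv2.resize(im,None,fx=1.5625,fy=1.5625)
S=lambda p:tuple(int(v*1.5625) for v in pr(p))
for x in(-140,140):
    for y in(-39,39): cv2.circle(im,S([*pocket(F,x,y),50 if abs(y)<40 else 25]),5,(0,255,0),1)
for (x,y),z in zip([(454.8,-140.1),(517.4,-156.6),(581.1,-175.4),(639.3,-194.1)],(101,117,116,85)): cv2.circle(im,S([x,y,z]),4,(255,0,255),-1)
cv2.imwrite("pics/w0.png",im)
E
```

```text
(no output)
```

View pics/w0.png

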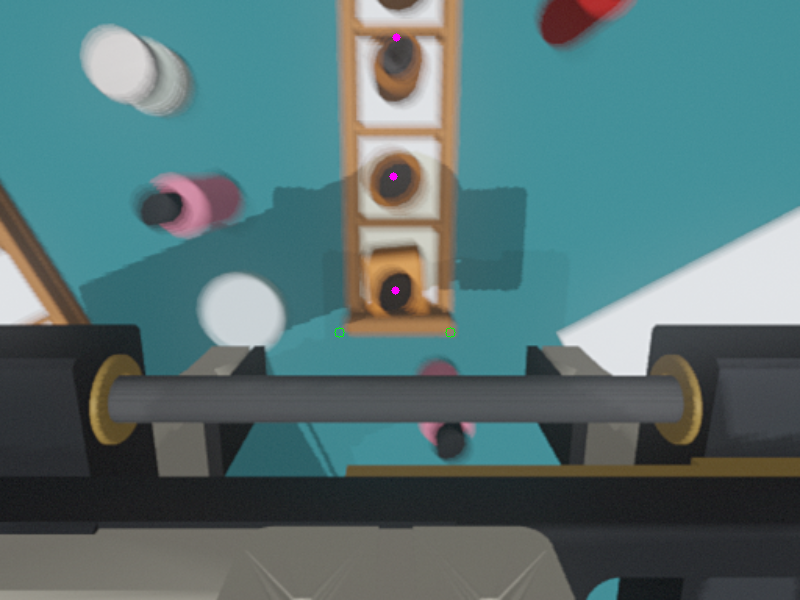

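The wrist view shows the square amber bottle at (397,290), lined up with the jaws' centre column, and tall next at (395,180). The red one (585,15) stays off to the side.

Request:
apply_moves(
  targets=[
    [1,0,0,0.025,0,0,0],
    [1,0,0,0.025,0,0,0],
    [1,0,0,0.025,0,0,0],
    [1,0,0,0.025,0,0,0],
    [1,0,0,0.025,0,0,0],
    [1,0,0,0.024,0,0,0],
    [1,0,0,0,0,0,0],
    [0,0,0,0,0,0,0],
    [0,0,0,0,0,0,0],
    [0,0,0,0,0,0,0],
    [0,0,0,0,0,0,0],
    [0,0,0,0,0,0,0],
    [0,0,0,0,0,0,0],
    [0,0,0,0,0,0,0],
    [0,0,0,0,0,0,0],
  ],
  newtons=20,
)

```text
time_s: 3.07
tcp_pos: [0.4565, -0.1397, 0.0669]
eef_rot: [-180.0, -0.0, -15.2]
contact_force: [0.5, 0.8, 0.7]
gripper_width: 0.0398
gripper_force: 0.0
```

Request:
apply_moves(
  targets=[
    [0,0,0,0,0,0,0],
    [0,0,0,0,0,0,0],
    [0,0,0,0,0,0,0],
    [0,0,0,0,0,0,0],
  ],
)

```text
time_s: 3.4
tcp_pos: [0.4568, -0.1396, 0.0668]
eef_rot: [-180.0, -0.0, -15.1]
contact_force: [1.3, 0.8, 2.3]
gripper_width: 0.0243
gripper_force: 20.9
```

```bash
python3 - <<'E'
from plant import *
import cv2
for n,(a,b,c,d) in(("side",(180,330,200,420)),("wrist",(0,384,0,512))):
    f=capture(n)["frame"][a:b,c:d,::-1]; cv2.imwrite(f"pics/g_{n}.png",cv2.resize(f,(800,int(800*(b-a)/(d-c))),interpolation=cv2.INTER_CUBIC))
E
```

```text
(no output)
```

View pics/g_side.png

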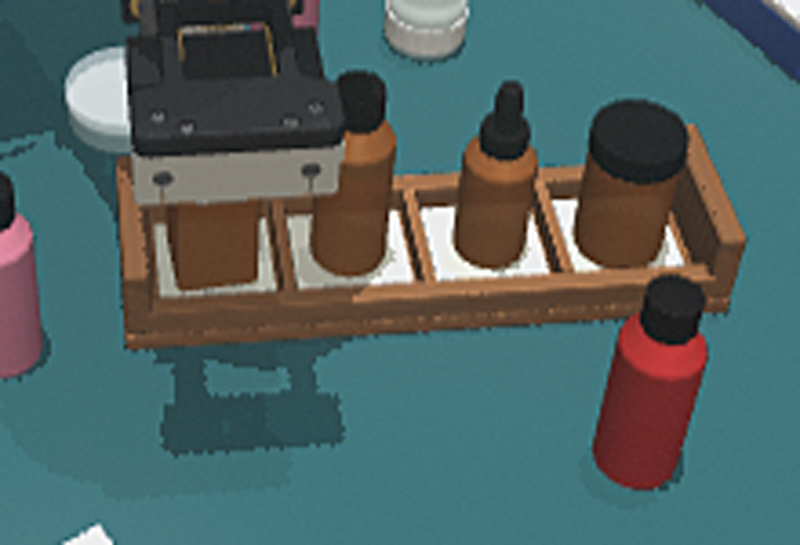

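View pics/g_wrist.png

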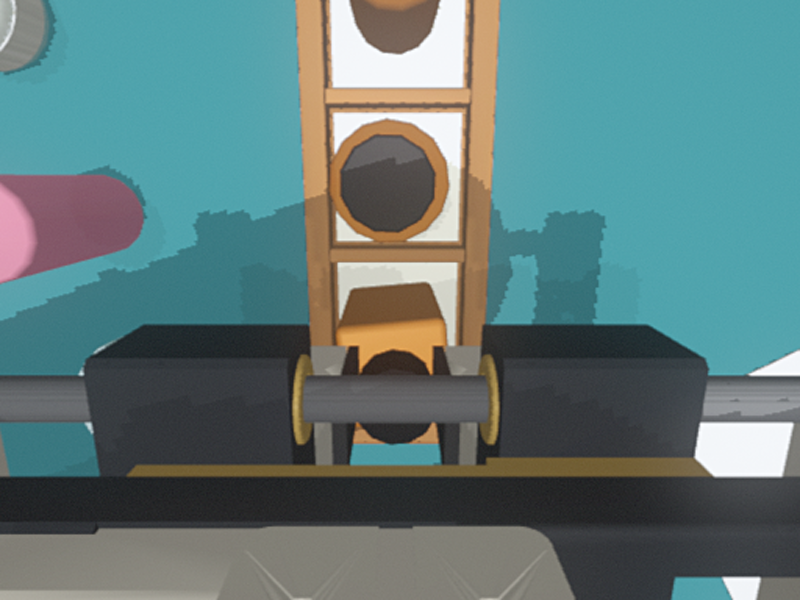

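```bash
python3 - <<'E'
from plant import *
from h import *
W=cloud(capture("side"))
k=220/800
for u,v in((240,175),(240,195),(160,195),(320,195),(240,215),(240,230),(240,100),(240,140),(215,270)):
    print(u,v,(W[int(180+v*k),int(200+u*k)]*1000).round(0))
print(get_state()["joints"].round(2))
E
```

```text
240 175 [ 436. -225.  156.]
240 195 [ 436. -225.  147.]
160 195 [ 407. -216.  148.]
320 195 [ 502. -157.   60.]
240 215 [ 463. -158.   60.]
240 230 [ 463. -159.   52.]
240 100 [ 438. -218.  188.]
240 140 [ 432. -234.  184.]
215 270 [ 451. -157.   28.]
[  6.68  11.04 -34.97   0.   -43.96  68.18]
```

```bash
python3 - <<'E'
from plant import *
from h import *
c=capture("wrist"); W=cloud(c)*1000; s=1/1.5625
print("T",c["T"].round(3).tolist())
for u,v in((395,300),(395,330),(395,360),(395,435),(330,360),(320,450),(350,355),(440,355),(352,440),(360,450),(325,440),(465,440),(390,180),(400,95),(240,390)):
    print(u,v,W[int(v*s),int(u*s)].round(0),c["frame"][int(v*s),int(u*s)])
E
```

```text
T [[-0.26, -0.937, -0.234, 0.52], [-0.966, 0.252, 0.064, -0.157], [-0.001, 0.242, -0.97, 0.237], [0.0, 0.0, 0.0, 1.0]]
395 300 [ 475. -144.   47.] [114  81  52]
395 330 [ 472. -143.   77.] [219 160  85]
395 360 [ 468. -142.   94.] [55 43 35]
395 435 [ 448. -137.  102.] [46 43 45]
330 360 [ 473. -124.   96.] [132 128 119]
320 450 [ 470. -127.  143.] [118 118 110]
350 355 [ 471. -129.   88.] [55 45 42]
440 355 [ 463. -156.   87.] [56 47 41]
352 440 [ 452. -125.  107.] [63 48 40]
360 450 [ 389. -102.    0.] [ 78 154 162]
325 440 [ 468. -126.  134.] [117 115 108]
465 440 [ 460. -157.  134.] [113 111 102]
390 180 [ 520. -155.  117.] [78 74 72]
400 95 [ 550. -167.   25.] [218 174 128]
240 390 [ 496. -126.  167.] [56 58 64]
```

The jaws closed on the 25 mm cap. By both cameras' depth the fingertips and body sit about 33 mm higher than the reported TCP implies, so I'll open, go 33 mm lower and grip the body.

Request:
apply_moves(
  targets=[
    [1,0,0,0,0,0,0],
    [1,0,0,0,0,0,0],
    [1,0,0,0,0,0,0],
    [1,0,0,0,0,0,0],
    [1,0,0,0,0,0,0],
    [1,0,0,0,0,0,0],
    [1,0,0,0,0,0,0],
    [1,0,0,0,0,0,0],
    [1,0,0,0.01,0,0,0],
    [1,0,0,0.01,0,0,0],
    [1,0,0,0.01,0,0,0],
    [1,0,0,0,0,0,0],
  ],
)

```text
time_s: 4.6
tcp_pos: [0.4552, -0.1398, 0.0351]
eef_rot: [180.0, 0.2, -15.2]
contact_force: [0.5, 0.5, 1.1]
gripper_width: 0.0875
gripper_force: 0.0
```

```bash
python3 - <<'E'
from plant import *
from h import *
s=get_state(); print(s["tcp_pos"].round(4),s["contact_force"].round(1),s["gripper_width"])
c=capture("wrist"); np.savez("w1.npz",**c); cv2.imwrite("pics/w1.png",cv2.resize(c["frame"][:,:,::-1],(800,600)))
f=capture("scene")["frame"][60:220,100:300,::-1]; cv2.imwrite("pics/s1.png",cv2.resize(f,(750,600),interpolation=cv2.INTER_CUBIC))
E
```

```text
[ 0.4552 -0.1398  0.0351] [0.5 0.5 1.1] 0.08748187329511589
```

View pics/s1.png

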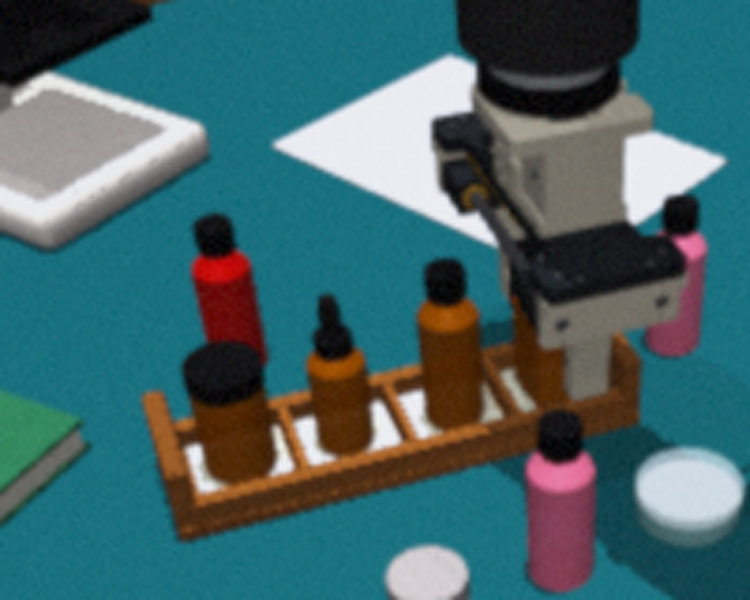

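```bash
python3 - <<'E'
from plant import *
from h import *
W=cloud(capture("scene"))*1000
for u,v in((585,350),(588,375),(588,388),(588,394),(588,400),(588,408),(570,330),(600,300),(600,318)): print(u,v,W[int(60+v*160/600),int(100+u*160/600)].round(0))
E
```

```text
585 350 [476. -79.  86.]
588 375 [473. -83.  64.]
588 388 [474. -81.  58.]
588 394 [473. -82.  52.]
588 400 [ 454. -106.   24.]
588 408 [ 458. -101.   23.]
570 330 [501. -60. 120.]
600 300 [489. -50. 140.]
600 318 [486. -54. 127.]
```

Request:
apply_moves(
  targets=[
    [0,0,0,0,0,0,0],
    [0,0,0,0,0,0,0],
    [0,0,0,0,0,0,0],
    [0,0,0,0,0,0,0],
    [0,0,0,0,0,0,0],
    [0,0,0,0,0,0,0],
    [0,0,0,0,0,0,0],
    [0,0,0,0,0,0,0],
    [0,0,0,0,0,0,0],
    [0,0,0,0,0,0,0],
    [0,0,0,0,0,0,0],
    [0,0,0,0,0,0,0],
    [0,0,0,0,0,0,0],
    [0,0,0,0,0,0,0],
    [0,0,0,-0.005,0,0,0],
    [0,0,0,-0.005,0,0,0],
    [0,0,0,0,0,0,0],
  ],
  newtons=20,
)

```text
time_s: 6.17
tcp_pos: [0.4569, -0.1398, 0.0476]
eef_rot: [-180.0, -0.1, -15.1]
contact_force: [0.2, -0.5, -2.2]
gripper_width: 0.0387
gripper_force: 19.4
```

Request:
apply_moves(
  targets=[
    [0,0,0,-0.022,0,0,0],
    [0,0,0,-0.022,0,0,0],
    [0,0,0,-0.022,0,0,0],
    [0,0,0,-0.022,0,0,0],
    [0,0,0,-0.022,0,0,0],
    [0,0,0,0,0,0,-0.0696],
    [0,0,0,0,0,0,-0.0696],
    [0,0,0,0,0,0,-0.0696],
    [0,0,0,0,0,0,-0.0696],
    [0,0.0218,-0.0258,0,0,0,0],
    [0,0.0218,-0.0258,0,0,0,0],
    [0,0.0218,-0.0258,0,0,0,0],
    [0,0.0218,-0.0258,0,0,0,0],
    [0,0.0218,-0.0258,0,0,0,0],
    [0,0.0218,-0.0258,0,0,0,0],
    [0,0.0218,-0.0258,0,0,0,0],
    [0,0.0218,-0.0258,0,0,0,0],
    [0,0.0218,-0.0258,0,0,0,0],
    [0,0.0218,-0.0258,0,0,0,0],
    [0,0.0216,-0.0256,0,0,0,0],
  ],
)

```text
time_s: 7.83
tcp_pos: [0.644, 0.1823, 0.1565]
eef_rot: [180.0, 0.0, 9.9]
contact_force: [0.9, 0.0, -1.7]
gripper_width: 0.0393
gripper_force: 19.4
```

```bash
cat >>h.py <<'E'
def over(c,rack,fn):
    K,T=c["camera_matrix"],c["T"]; im=cv2.resize(c["frame"][:,:,::-1],None,fx=1.5,fy=1.5)
    def S(p):
        q=K@(T[:3,:3].T@(np.array(p)/1000-T[:3,3])); return tuple(int(v) for v in q[:2]/q[2]*1.5)
    for x in(-96,-32,32,96):
        cv2.polylines(im,[np.array([S([*pocket(rack,x+a,b),13]) for a,b in((-27,-27),(-27,27),(27,27),(27,-27))])],True,(0,0,255),1)
    for a in(-140,140):
        for b in(-39,39): cv2.circle(im,S([*pocket(rack,a,b),50]),4,(0,255,0),1)
    cv2.imwrite(fn,im)
E
python3 - <<'E'
from plant import *
from h import *
s=get_state(); print(s["tcp_pos"].round(4),s["eef_rot"].round(1),s["gripper_width"],s["gripper_force"])
c=[capture(n) for n in("wrist","scene","side")]; a=[]
for i,x in enumerate(c): over(x,E,f"/tmp/{i}.png"); a.append(cv2.imread(f"/tmp/{i}.png"))
a[1]=a[1][250:500,300:700]; a[2]=a[2][50:300,200:600]
cv2.imwrite("pics/e1.png",np.vstack([cv2.resize(a[0],(512,384))[:350,:],cv2.resize(np.hstack(a[1:]),(512,160))]) if 0 else np.hstack([cv2.resize(a[0],(400,300)),np.vstack([a[1],a[2]])[:, :400][:500] if 0 else cv2.resize(np.vstack([a[1],a[2]]),(400,500))[:300]]) if 0 else np.vstack([a[1],a[2]]))
E
```

```text
[0.644  0.1823 0.1565] [180.    0.    9.9] 0.03933413872068997 19.41023828345351
```

View pics/e1.png

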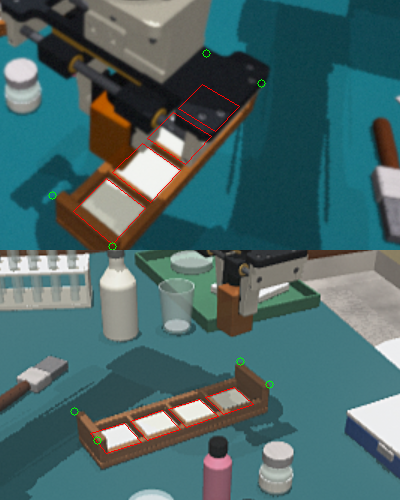

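Request:
apply_moves(
  targets=[
    [0,0,0,0.022,0,0,0],
    [0,0,0,0.022,0,0,0],
    [0,0,0,0.022,0,0,0],
    [0,0,0,0.022,0,0,0],
    [0,0,0,0.012,0,0,0],
    [0,0,0,0.008,0,0,0],
    [0,0,0,0.004,0,0,0],
    [0,0,0,0.003,0,0,0],
    [0,0,0,0.002,0,0,0],
    [0,0,0,0,0,0,0],
    [0,0,0,0,0,0,0],
  ],
)

```text
time_s: 8.9
tcp_pos: [0.6442, 0.1811, 0.0405]
eef_rot: [-180.0, -0.1, 9.9]
contact_force: [-0.7, -0.2, -0.7]
gripper_width: 0.0386
gripper_force: 19.4
```

Step down 1 mm at a time towards contact, with a look at the force.

Request:
apply_moves(
  targets=[
    [0,0,0,0.001,0,0,0],
    [0,0,0,0.001,0,0,0],
    [0,0,0,0.001,0,0,0],
    [0,0,0,0,0,0,0],
    [0,0,0,0,0,0,0],
  ],
)

```text
time_s: 9.32
tcp_pos: [0.6438, 0.1809, 0.0368]
eef_rot: [-180.0, -0.0, 9.9]
contact_force: [-0.3, 0.2, -1.1]
gripper_width: 0.0388
gripper_force: 19.4
```

```bash
python3 - <<'E'
from plant import *
from h import *
f=[capture(n)["frame"][a:b,c:d,::-1] for n,a,b,c,d in(("scene",190,350,220,400),("side",90,190,170,350))]
cv2.imwrite("pics/e2.png",cv2.resize(np.vstack(f),None,fx=2.2,fy=2.2,interpolation=cv2.INTER_CUBIC))
E
```

```text
(no output)
```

View pics/e2.png

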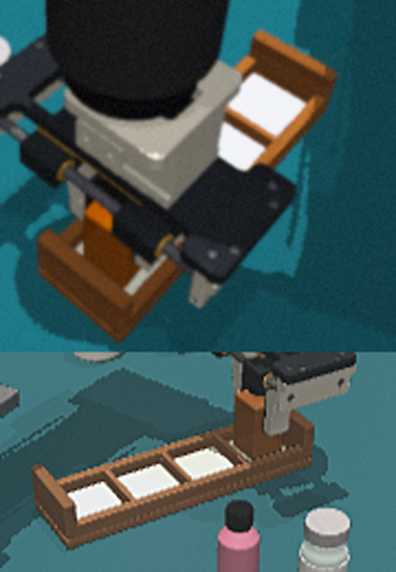

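The square bottle is inside the far pocket (scene (110,255), side (258,430)), not yet loaded. I'll lower a bit more.

Request:
apply_moves(
  targets=[
    [0,0,0,0.0005,0,0,0],
    [0,0,0,0.0005,0,0,0],
    [0,0,0,0.0005,0,0,0],
    [0,0,0,0,0,0,0],
  ],
)

```text
time_s: 9.75
tcp_pos: [0.6441, 0.181, 0.0367]
eef_rot: [180.0, -0.1, 9.9]
contact_force: [-4.1, -0.1, 8.7]
gripper_width: 0.0388
gripper_force: 19.4
```

Request:
apply_moves(
  targets=[
    [1,0,0,0,0,0,0],
    [1,0,0,0,0,0,0],
    [1,0,0,0,0,0,0],
    [1,0,0,0,0,0,0],
    [1,0,0,0,0,0,0],
    [1,0,0,0,0,0,0],
    [1,0,0,0,0,0,0],
    [1,0,0,0,0,0,0],
    [1,0,0,-0.005,0,0,0],
    [1,0,0,-0.02,0,0,0],
    [1,0,0,-0.025,0,0,0],
    [1,0,0,-0.025,0,0,0],
    [1,0,0,-0.025,0,0,0],
    [1,0,0,-0.025,0,0,0],
    [1,0,0,0,0,0,0],
  ],
)

```text
time_s: 11.0
tcp_pos: [0.6466, 0.1818, 0.1668]
eef_rot: [-179.9, -0.5, 10.0]
contact_force: [1.2, -0.0, 1.2]
gripper_width: 0.0874
gripper_force: 0.0
```

Request:
apply_moves(
  targets=[
    [1,0,0,0,0,0,0.0696],
    [1,0,0,0,0,0,0.0696],
    [1,0,0,0,0,0,0.0696],
    [1,0,0,0,0,0,0.0696],
    [1,-0.003,0.0326,0,0,0,0],
    [1,-0.003,0.0326,0,0,0,0],
    [1,-0.003,0.0326,0,0,0,0],
    [1,-0.003,0.0326,0,0,0,0],
    [1,-0.003,0.0326,0,0,0,0],
    [1,-0.003,0.0326,0,0,0,0],
    [1,-0.003,0.0326,0,0,0,0],
    [1,-0.003,0.0326,0,0,0,0],
    [1,-0.003,0.0326,0,0,0,0],
    [1,-0.003,0.0326,0,0,0,0],
    [1,-0.003,0.0325,0,0,0,0],
    [1,0,0,0,0,0,0],
  ],
)

```text
time_s: 12.33
tcp_pos: [0.5159, -0.1602, 0.1606]
eef_rot: [180.0, 0.0, -15.3]
contact_force: [-0.0, 0.2, 0.0]
gripper_width: 0.0872
gripper_force: 0.0
```

```bash
python3 - <<'E'
from plant import *
from h import *
w=capture("wrist"); e=capture("side"); np.savez("e3.npz",**e)
a=cv2.resize(w["frame"][:,:,::-1],(533,400)); b=e["frame"][80:200,160:360,::-1]
b=cv2.resize(b,(533,320),interpolation=cv2.INTER_CUBIC)[:200] if 0 else cv2.resize(b,(333,200),interpolation=cv2.INTER_CUBIC)
o=np.zeros((600,533,3),np.uint8); o[:400]=a; o[400:,:333]=b; cv2.imwrite("pics/t1.png",o)
W=cloud(w).reshape(-1,3)*1000; f=w["frame"].reshape(-1,3)
for k,x,t in(("tall",(518,-156.5),117),("drop",(581,-175),116),("wide",(640,-193),85)):
    q=(abs(W[:,2]-t)<4)&(np.hypot(*(W[:,:2]-x).T)<26)
    if q.sum()>4: print(k,q.sum(),cv2.minEnclosingCircle(np.float32(W[q][:,:2])))
E
```

```text
tall 812 ((519.1205444335938, -154.2408905029297), 11.522436141967773)
drop 191 ((582.8770751953125, -173.12306213378906), 5.113105297088623)
wide 2668 ((641.4473266601562, -191.27357482910156), 21.479997634887695)
```

View pics/t1.png

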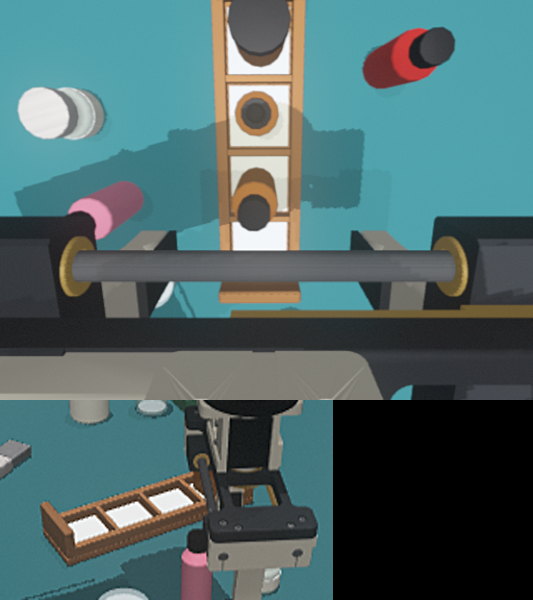

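Request:
apply_moves(
  targets=[
    [1,0.001,-0.004,0.0235,0,0,0],
    [1,0,0,0.03,0,0,0],
    [1,0,0,0.03,0,0,0],
    [1,0,0,0.02,0,0,0],
    [1,0,0,0.01,0,0,0],
    [1,0,0,0,0,0,0],
    [0,0,0,0,0,0,0],
    [0,0,0,0,0,0,0],
    [0,0,0,0,0,0,0],
    [0,0,0,0,0,0,0],
    [0,0,0,0,0,0,0],
    [0,0,0,0,0,0,0],
    [0,0,0,0,0,0,0],
    [0,0,0,0,0,0,0],
    [0,0,0,0,0,0,0],
    [0,0,0,0,0,0,0],
    [0,0,0,0,0,0,0],
    [0,0,0,0,0,0,0],
    [0,0,0,0,0,0,0],
  ],
)

```text
time_s: 14.02
tcp_pos: [0.5202, -0.153, 0.0467]
eef_rot: [180.0, -0.0, -15.2]
contact_force: [-0.4, -0.0, 2.4]
gripper_width: 0.0356
gripper_force: 19.9
```

Request:
apply_moves(
  targets=[
    [0,0,0,-0.01,0,0,0],
    [0,0,0,-0.028,0,0,0],
    [0,0,0,-0.028,0,0,0],
    [0,0,0,-0.028,0,0,0],
    [0,0,0,-0.026,0,0,0],
    [0,0,0,0,0,0,-0.0696],
    [0,0,0,0,0,0,-0.0696],
    [0,0,0,0,0,0,-0.0696],
    [0,0,0,0,0,0,-0.0696],
    [0,0.0113,-0.0308,0,0,0,0],
    [0,0.0113,-0.0308,0,0,0,0],
    [0,0.0113,-0.0308,0,0,0,0],
    [0,0.0113,-0.0308,0,0,0,0],
    [0,0.0113,-0.0308,0,0,0,0],
    [0,0.0113,-0.0308,0,0,0,0],
    [0,0.0113,-0.0308,0,0,0,0],
    [0,0.0113,-0.0308,0,0,0,0],
    [0,0.0113,-0.0308,0,0,0,0],
    [0,0.0119,-0.0303,0,0,0,0],
    [0,0,0,0,0,0,0],
  ],
)

```text
time_s: 15.68
tcp_pos: [0.5802, 0.1743, 0.1669]
eef_rot: [-180.0, -0.1, 10.1]
contact_force: [0.9, -0.8, -0.3]
gripper_width: 0.0355
gripper_force: 19.9
```

```bash
python3 - <<'E'
from plant import *
from h import *
s=get_state(); print(s["tcp_pos"].round(4),s["gripper_width"].round(4))
w=capture("wrist"); e=capture("side"); over(w,E,"/tmp/w.png")
a=cv2.resize(cv2.imread("/tmp/w.png"),(533,400)); b=e["frame"][80:200,160:360,::-1]
o=np.zeros((600,533,3),np.uint8); o[:400]=a; o[400:,:333]=cv2.resize(b,(333,200),interpolation=cv2.INTER_CUBIC); cv2.imwrite("pics/t2.png",o)
E
```

```text
Traceback (most recent call last):
AttributeError: 'float' object has no attribute 'round'
```

Request:
apply_moves(
  targets=[
    [0,0,0,0.022,0,0,0],
    [0,0,0,0.025,0,0,0],
    [0,0,0,0.025,0,0,0],
    [0,0,0,0.02,0,0,0],
    [0,0,0,0.012,0,0,0],
    [0,0,0,0.007,0,0,0],
    [0,0,0,0.004,0,0,0],
    [0,0,0,0.002,0,0,0],
    [0,0,0,0.001,0,0,0],
    [0,0,0,0.001,0,0,0],
    [0,0,0,0,0,0,0],
    [0,0,0,0,0,0,0],
  ],
)

```text
time_s: 16.68
tcp_pos: [0.5795, 0.1696, 0.0483]
eef_rot: [-180.0, -0.1, 9.9]
contact_force: [0.6, 0.2, -0.4]
gripper_width: 0.0356
gripper_force: 19.9
```

```bash
cat >>h.py <<'E'
def look(fn):
    from plant import capture
    w=capture("wrist"); e=capture("side"); over(w,E,"/tmp/w.png")
    a=cv2.resize(cv2.imread("/tmp/w.png"),(533,400)); b=e["frame"][80:200,160:360,::-1]; c=capture("scene")["frame"][170:350,200:400,::-1]
    o=np.zeros((600,533,3),np.uint8); o[:400]=a; o[400:,:300]=cv2.resize(b,(300,200),interpolation=cv2.INTER_CUBIC); o[400:,300:]=cv2.resize(c,(233,200)); cv2.imwrite(fn,o)
E
python3 -c "from h import *; look('pics/t2.png')"
```

View pics/t2.png

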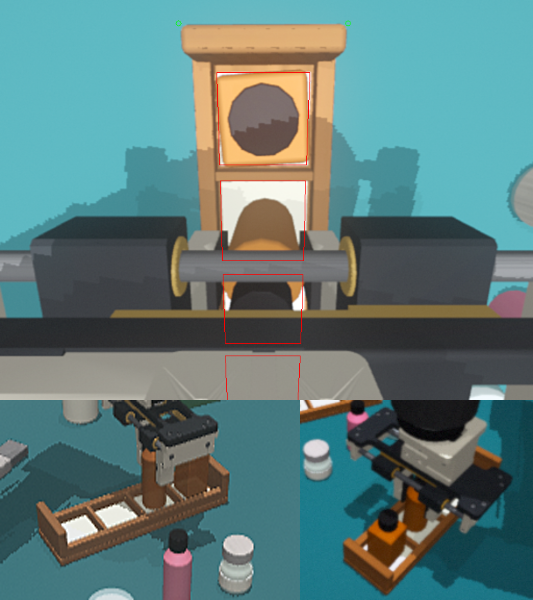

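Square stands centred in the far pocket (264,118) and tall is inside the third pocket (264,230). I'll lower to contact.

Request:
apply_moves(
  targets=[
    [0,0,0,0.001,0,0,0],
    [0,0,0,0.001,0,0,0],
    [0,0,0,0.001,0,0,0],
    [0,0,0,0.0005,0,0,0],
    [0,0,0,0.0005,0,0,0],
    [0,0,0,0,0,0,0],
  ],
)

```text
time_s: 17.33
tcp_pos: [0.5804, 0.1692, 0.0461]
eef_rot: [180.0, -0.1, 10.0]
contact_force: [-4.1, -4.2, 17.7]
gripper_width: 0.0358
gripper_force: 20.0
```

Request:
apply_moves(
  targets=[
    [0,0,0,-0.0005,0,0,0],
    [1,0,0,0,0,0,0],
    [1,0,0,0,0,0,0],
    [1,0,0,0,0,0,0],
    [1,0,0,0,0,0,0],
    [1,0,0,0,0,0,0],
    [1,0,0,0,0,0,0],
    [1,0,0,0,0,0,0],
    [1,0,0,0,0,0,0],
    [1,0,0,-0.005,0,0,0],
    [1,0,0,-0.015,0,0,0],
    [1,0,0,-0.025,0,0,0],
    [1,0,0,-0.025,0,0,0],
    [1,0,0,-0.025,0,0,0],
    [1,0,0,-0.025,0,0,0],
    [1,0,0,0,0,0,0],
  ],
)

```text
time_s: 18.67
tcp_pos: [0.582, 0.1706, 0.1703]
eef_rot: [-179.9, -0.5, 10.0]
contact_force: [-0.1, 0.6, 1.0]
gripper_width: 0.0876
gripper_force: 0.0
```

Request:
apply_moves(
  targets=[
    [1,0,0,0,0,0,0.0696],
    [1,0,0,0,0,0,0.0696],
    [1,0,0,0,0,0,0.0696],
    [1,0,0,0,0,0,0.0696],
    [1,0.0093,0.033,0,0,0,0],
    [1,0.0093,0.033,0,0,0,0],
    [1,0.0093,0.033,0,0,0,0],
    [1,0.0093,0.033,0,0,0,0],
    [1,0.0093,0.033,0,0,0,0],
    [1,0.0093,0.033,0,0,0,0],
    [1,0.0093,0.033,0,0,0,0],
    [1,0.0093,0.033,0,0,0,0],
    [1,0.0093,0.033,0,0,0,0],
    [1,0.0094,0.0332,0,0,0,0],
    [1,0,0,0,0,0,0],
    [1,0,0,0,0,0,0],
    [1,0,0,0,0,0,0],
  ],
)

```text
time_s: 20.08
tcp_pos: [0.5825, -0.1738, 0.1642]
eef_rot: [-180.0, 0.0, -15.2]
contact_force: [-0.7, 0.7, -1.2]
gripper_width: 0.0877
gripper_force: 0.0
```

```bash
python3 - <<'E'
from plant import *
from h import *
w=capture("wrist"); W=cloud(w).reshape(-1,3)*1000
for k,x,t in(("drop",(582,-174),116),("wide",(640,-193),85)):
    q=(abs(W[:,2]-t)<4)&(np.hypot(*(W[:,:2]-x).T)<26)
    if q.sum()>4: print(k,q.sum(),cv2.minEnclosingCircle(np.float32(W[q][:,:2])))
W=cloud(capture("side")).reshape(-1,3)*1000
for k,x,t in(("sq",pocket(E,96),101),("tall",pocket(E,32),117)):
    q=(abs(W[:,2]-t)<4)&(np.hypot(*(W[:,:2]-x).T)<26)
    if q.sum()>4: print(k,x,q.sum(),cv2.minEnclosingCircle(np.float32(W[q][:,:2])))
E
```

```text
drop 148 ((583.2645874023438, -173.12091064453125), 5.0735697746276855)
wide 2488 ((641.5657348632812, -191.28610229492188), 21.401987075805664)
sq [642.07049531 180.50519363] 69 ((640.5574951171875, 178.85684204101562), 15.415253639221191)
tall [579.02349844 169.50173121] 63 ((579.3936157226562, 166.43048095703125), 12.091537475585938)
```

Request:
apply_moves(
  targets=[
    [1,0,0,0.026,0,0,0],
    [1,0,0,0.03,0,0,0],
    [1,0,0,0.03,0,0,0],
    [1,0,0,0.02,0,0,0],
    [1,0,0,0.012,0,0,0],
    [1,0,0,0.005,0,0,0],
    [1,0,0,0.003,0,0,0],
    [1,0,0,0,0,0,0],
    [0,0,0,0,0,0,0],
    [0,0,0,0,0,0,0],
    [0,0,0,0,0,0,0],
    [0,0,0,0,0,0,0],
    [0,0,0,0,0,0,0],
    [0,0,0,0,0,0,0],
    [0,0,0,0,0,0,0],
    [0,0,0,0,0,0,0],
    [0,0,0,0,0,0,0],
    [0,0,0,0,0,0,0],
    [0,0,0,0,0,0,0],
    [0,0,0,0,0,0,0],
  ],
)

```text
time_s: 21.85
tcp_pos: [0.5827, -0.1736, 0.0381]
eef_rot: [180.0, 0.0, -15.2]
contact_force: [0.4, -0.8, -0.8]
gripper_width: 0.0335
gripper_force: 20.0
```

Request:
apply_moves(
  targets=[
    [0,0,0,-0.01,0,0,0],
    [0,0,0,-0.028,0,0,0],
    [0,0,0,-0.028,0,0,0],
    [0,0,0,-0.028,0,0,0],
    [0,0,0,-0.026,0,0,0],
    [0,0,0,0,0,0,-0.0696],
    [0,0,0,0,0,0,-0.0696],
    [0,0,0,0,0,0,-0.0696],
    [0,0,0,0,0,0,-0.0696],
    [0,-0.0008,-0.0308,0,0,0,0],
    [0,-0.0008,-0.0308,0,0,0,0],
    [0,-0.0008,-0.0308,0,0,0,0],
    [0,-0.0008,-0.0308,0,0,0,0],
    [0,-0.0008,-0.0308,0,0,0,0],
    [0,-0.0008,-0.0308,0,0,0,0],
    [0,-0.0008,-0.0308,0,0,0,0],
    [0,-0.0008,-0.0308,0,0,0,0],
    [0,-0.0008,-0.0308,0,0,0,0],
    [0,-0.0008,-0.0308,0,0,0,0],
    [0,-0.0004,-0.0305,0,0,0,0],
  ],
)

```text
time_s: 23.52
tcp_pos: [0.5156, 0.1598, 0.159]
eef_rot: [-180.0, -0.0, 9.9]
contact_force: [0.8, -0.1, -1.3]
gripper_width: 0.033
gripper_force: 20.0
```

Request:
apply_moves(
  targets=[
    [0,0,0,0,0,0,0],
    [0,0,0,0,0,0,0],
    [0,0,0,0.022,0,0,0],
    [0,0,0,0.025,0,0,0],
    [0,0,0,0.025,0,0,0],
    [0,0,0,0.02,0,0,0],
    [0,0,0,0.012,0,0,0],
    [0,0,0,0.005,0,0,0],
    [0,0,0,0.004,0,0,0],
    [0,0,0,0.002,0,0,0],
    [0,0,0,0.001,0,0,0],
    [0,0,0,0.001,0,0,0],
    [0,0,0,0,0,0,0],
    [0,0,0,0,0,0,0],
  ],
)

```text
time_s: 24.68
tcp_pos: [0.5165, 0.1586, 0.0417]
eef_rot: [-180.0, -0.1, 9.9]
contact_force: [0.5, 0.4, 0.3]
gripper_width: 0.0334
gripper_force: 20.0
```

```bash
python3 -c "from h import *; look('pics/d2.png')"
```

```text
(no output)
```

View pics/d2.png

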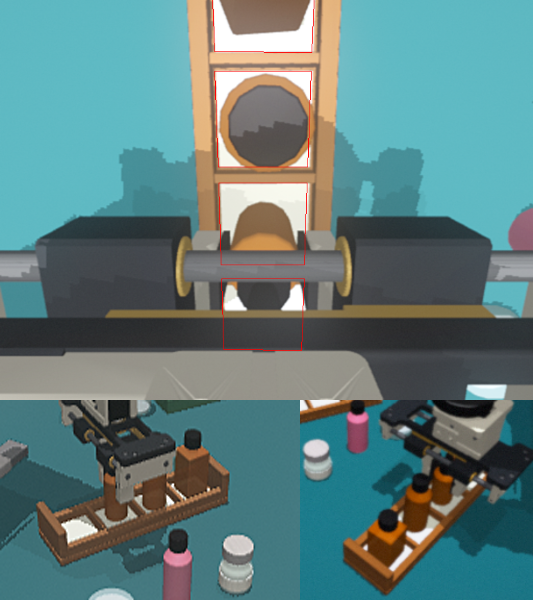

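Tall stands in the third pocket (265,120) and the dropper is over the second (264,235). I'll lower to contact.

Request:
apply_moves(
  targets=[
    [0,0,0,0.001,0,0,0],
    [0,0,0,0.001,0,0,0],
    [0,0,0,0.0005,0,0,0],
    [0,0,0,0.0005,0,0,0],
    [0,0,0,0.0005,0,0,0],
    [0,0,0,0,0,0,0],
  ],
)

```text
time_s: 25.33
tcp_pos: [0.5164, 0.1584, 0.0381]
eef_rot: [180.0, -0.0, 9.9]
contact_force: [-1.2, -0.4, 3.9]
gripper_width: 0.0331
gripper_force: 20.0
```

Request:
apply_moves(
  targets=[
    [1,0,0,0,0,0,0],
    [1,0,0,0,0,0,0],
    [1,0,0,0,0,0,0],
    [1,0,0,0,0,0,0],
    [1,0,0,0,0,0,0],
    [1,0,0,0,0,0,0],
    [1,0,0,0,0,0,0],
    [1,0,0,0,0,0,0],
    [1,0,0,0,0,0,0],
    [1,0,0,-0.005,0,0,0],
    [1,0,0,-0.015,0,0,0],
    [1,0,0,-0.025,0,0,0],
    [1,0,0,-0.025,0,0,0],
    [1,0,0,-0.025,0,0,0],
    [1,0,0,-0.025,0,0,0],
    [1,0,0,0,0,0,0],
  ],
)

```text
time_s: 26.67
tcp_pos: [0.5189, 0.1597, 0.1634]
eef_rot: [-179.9, -0.5, 10.0]
contact_force: [1.3, 0.8, 0.3]
gripper_width: 0.0875
gripper_force: 0.0
```

Request:
apply_moves(
  targets=[
    [1,0,0,0,0,0,0.0696],
    [1,0,0,0,0,0,0.0696],
    [1,0,0,0,0,0,0.0696],
    [1,0,0,0,0,0,0.0696],
    [1,0.0193,0.0277,0,0,0,0],
    [1,0.0193,0.0277,0,0,0,0],
    [1,0.0193,0.0277,0,0,0,0],
    [1,0.0193,0.0277,0,0,0,0],
    [1,0.0193,0.0277,0,0,0,0],
    [1,0.0193,0.0277,0,0,0,0],
    [1,0.0193,0.0277,0,0,0,0],
    [1,0.0193,0.0277,0,0,0,0],
    [1,0.0193,0.0277,0,0,0,0],
    [1,0.0193,0.0277,0,0,0,0],
    [1,0.0193,0.0277,0,0,0,0],
    [1,0,0,0,0,0,0],
    [1,0,0,0,0,0,0],
    [1,0,0,0,0,0,0],
  ],
)

```text
time_s: 28.17
tcp_pos: [0.6411, -0.1913, 0.1573]
eef_rot: [-180.0, 0.0, -15.2]
contact_force: [-1.1, 0.1, 0.2]
gripper_width: 0.0875
gripper_force: 0.0
```

Request:
apply_moves(
  targets=[
    [1,0,0,0.026,0,0,0],
    [1,0,0,0.03,0,0,0],
    [1,0,0,0.03,0,0,0],
    [1,0,0,0.02,0,0,0],
    [1,0,0,0.013,0,0,0],
    [1,0,0,0.005,0,0,0],
    [1,0,0,0.003,0,0,0],
    [1,0,0,0,0,0,0],
    [0,0,0,0,0,0,0],
    [0,0,0,0,0,0,0],
    [0,0,0,0,0,0,0],
    [0,0,0,0,0,0,0],
    [0,0,0,0,0,0,0],
    [0,0,0,0,0,0,0],
    [0,0,0,0,0,0,0],
    [0,0,0,0,0,0,0],
    [0,0,0,0,0,0,0],
    [0,0,0,0,0,0,0],
    [0,0,0,0,0,0,0],
  ],
)

```text
time_s: 29.75
tcp_pos: [0.6415, -0.1913, 0.0307]
eef_rot: [180.0, -0.0, -15.2]
contact_force: [0.9, -0.7, 0.4]
gripper_width: 0.0421
gripper_force: 20.0
```

Request:
apply_moves(
  targets=[
    [0,0,0,-0.01,0,0,0],
    [0,0,0,-0.028,0,0,0],
    [0,0,0,-0.028,0,0,0],
    [0,0,0,-0.028,0,0,0],
    [0,0,0,-0.026,0,0,0],
    [0,0,0,0,0,0,-0.0696],
    [0,0,0,0,0,0,-0.0696],
    [0,0,0,0,0,0,-0.0696],
    [0,0,0,0,0,0,-0.0696],
    [0,-0.0116,-0.0333,0,0,0,0],
    [0,-0.0116,-0.0333,0,0,0,0],
    [0,-0.0116,-0.0333,0,0,0,0],
    [0,-0.0116,-0.0333,0,0,0,0],
    [0,-0.0116,-0.0333,0,0,0,0],
    [0,-0.0116,-0.0333,0,0,0,0],
    [0,-0.0116,-0.0333,0,0,0,0],
    [0,-0.0116,-0.0333,0,0,0,0],
    [0,-0.0116,-0.0333,0,0,0,0],
    [0,-0.0116,-0.0333,0,0,0,0],
    [0,-0.0116,-0.0332,0,0,0,0],
  ],
)

```text
time_s: 31.42
tcp_pos: [0.4516, 0.1489, 0.1514]
eef_rot: [-180.0, -0.0, 9.9]
contact_force: [1.4, 0.7, -1.2]
gripper_width: 0.0422
gripper_force: 20.0
```

Request:
apply_moves(
  targets=[
    [0,0,0,0,0,0,0],
    [0,0,0,0,0,0,0],
    [0,0,0,0.022,0,0,0],
    [0,0,0,0.025,0,0,0],
    [0,0,0,0.02,0,0,0],
    [0,0,0,0,0,0,0],
    [0,0,0,0,0,0,0],
  ],
)

```text
time_s: 32.0
tcp_pos: [0.4527, 0.1465, 0.0834]
eef_rot: [179.9, 0.1, 9.8]
contact_force: [0.7, 0.8, -1.4]
gripper_width: 0.042
gripper_force: 20.0
```

```bash
python3 -c "from h import *; look('pics/j2.png')"
```

```text
(no output)
```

View pics/j2.png

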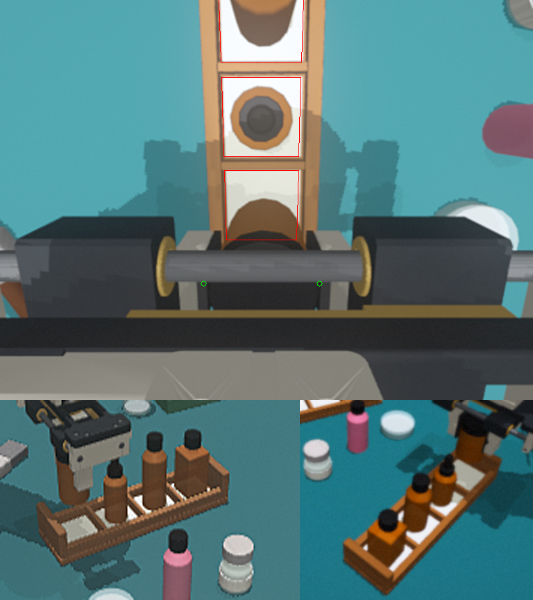

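All three stand in their pockets, with the dropper at (262,118). The jar hangs over the nearest pocket, clear of the end board, so I'll lower it.

Request:
apply_moves(
  targets=[
    [0,0,0,0.018,0,0,0],
    [0,0,0,0.015,0,0,0],
    [0,0,0,0.01,0,0,0],
    [0,0,0,0.004,0,0,0],
    [0,0,0,0.002,0,0,0],
    [0,0,0,0.001,0,0,0],
    [0,0,0,0.0005,0,0,0],
    [0,0,0,0,0,0,0],
    [0,0,0,0,0,0,0],
  ],
)

```text
time_s: 32.9
tcp_pos: [0.4532, 0.1479, 0.0337]
eef_rot: [-180.0, -0.1, 9.9]
contact_force: [0.4, -0.8, -0.7]
gripper_width: 0.0422
gripper_force: 20.0
```

Request:
apply_moves(
  targets=[
    [0,0,0,0.001,0,0,0],
    [0,0,0,0.001,0,0,0],
    [0,0,0,0.0005,0,0,0],
    [0,0,0,0.0005,0,0,0],
    [0,0,0,0,0,0,0],
  ],
)

```text
time_s: 33.32
tcp_pos: [0.4531, 0.1477, 0.0306]
eef_rot: [180.0, -0.0, 9.9]
contact_force: [-0.2, -0.8, 4.3]
gripper_width: 0.0425
gripper_force: 20.0
```

Contact; release, rise and check.

Request:
apply_moves(
  targets=[
    [1,0,0,0,0,0,0],
    [1,0,0,0,0,0,0],
    [1,0,0,0,0,0,0],
    [1,0,0,0,0,0,0],
    [1,0,0,0,0,0,0],
    [1,0,0,0,0,0,0],
    [1,0,0,0,0,0,0],
    [1,0,0,0,0,0,0],
    [1,0,0,0,0,0,0],
    [1,0,0,-0.005,0,0,0],
    [1,0,0,-0.015,0,0,0],
    [1,0,0,-0.025,0,0,0],
    [1,0,0,-0.025,0,0,0],
    [1,0,0,-0.025,0,0,0],
    [1,0,0,-0.025,0,0,0],
    [1,0,0,-0.025,0,0,0],
    [1,0,0,-0.025,0,0,0],
    [1,0,0,0,0,0,0],
    [1,0,0,0,0,0,0],
    [1,0,0,0,0,0,0],
  ],
)

```text
time_s: 34.98
tcp_pos: [0.4524, 0.1475, 0.2]
eef_rot: [-180.0, 0.0, 9.9]
contact_force: [0.0, -1.1, -0.5]
gripper_width: 0.0876
gripper_force: 0.0
```

```bash
python3 -c "from h import *; look('pics/z.png')"
```

```text
(no output)
```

View pics/z.png

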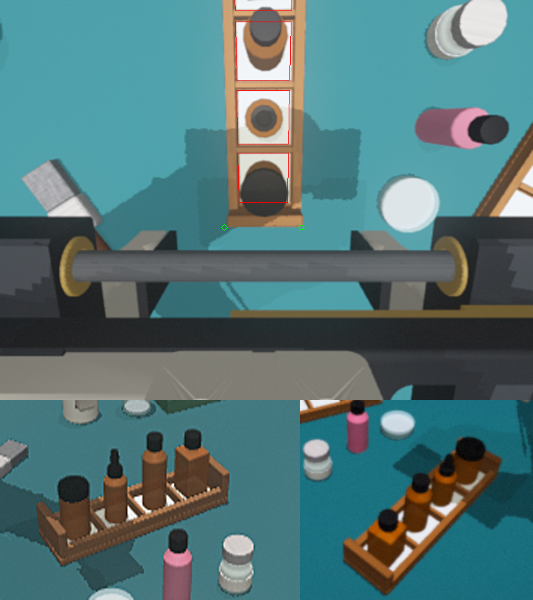

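All four bottles stand upright in reverse order, with the jar nearest (side view (73,510)) and the square bottle farthest (193,465). The gripper is clear.

```bash
python3 -c "from plant import *; print(close_job())"
```

```text
the job is handed in; nothing more can be done
None
```

All four bottles now stand upright and released in the other rack in reverse order – nearest to farthest: wide jar, dropper, tall, square – and the job was handed in at about 35 s; no verdict came back.

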